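# Click the green filter of a microscope light source into place

## Robot

A 6-joint arm with a two-finger parallel gripper is mounted at the origin on the work surface. World frame = base frame: x ahead of the robot, y to its left, z up, the work surface at z = 0. Lengths are in m, angles in degrees, forces in N, time in s.
With the tool pointing down it reaches from about 0.375 to 0.9 m from the base axis. Payload 3.1 kg.
Tool frame: the origin (TCP) lies at the very end of the fingers, on their centre line; the grasp point (between the pads) lies behind it (bot.grip_depth is the z of the grasp point in the tool frame, in m); z points along the fingers, y is the direction in which the jaws open and shut (so a half turn about z gives the same grasp; the last joint's range is limited). The gripper opens to 87 mm and grips with 3 to 60 N. Pads are 19 mm wide; open, the fingers measure 117 mm over their backs; the gripper's body (75 mm by 190 mm) begins 51 mm behind the grasp point.
Start: joints at [-86.774, 30.224, 82.088, -0, 67.689, -10.227], TCP at [0.145, -0.608, 0.223] pointing down, gripper open.
Joint ranges: [-176.69, 176.69], [-43.24, 126.21], [12.49, 139.97], [-82, 262], [0, 151.66], [-163.58, 163.58]. Speed limits (degrees/s): [159.86, 159.86, 180, 180, 180, 180].

## Interface

Orientations are given as a 3x3 rotation matrix whose columns are the frame's x, y, z axes.
In Python, from rig import bot, vision gives the robot as it stands. The module is installed in compiled form; this text tells all that it offers.
- The arm moves only by the shell command python3 -m jog 'ROWS'. ROWS is JSON, a list of rows, each a list of 3 entries, a list of its own where there are three numbers: the shift along the tool's x, y, z in mm, then the turn, a rotation vector about the tool's x, y, z in degrees, then the closure, from 0 (fully open) to 1 (shut). In form: [[[dx, dy, dz], [wx, wy, wz], fingers], ...]. A call has 1 to 12 rows; each row is the pose to reach, as a shift and turn from the pose commanded when the call began, along the tool's axes at that moment; what a row does not reach only later rows make up. A row lasts 1/12 s, in which the tool goes at most 41.7 mm and 7.16 degrees, less where a joint would pass 70% of its speed; a pose out of reach is approached as far as the arm can. A call with a gripper value outside its range is refused whole. The fingers move at their own pace and stop on an object; the grip force is fixed at half the most. Time passes only in rows, so rows that repeat a pose let the fingers close. It gives the time, the measured TCP pose, the force and the opening at its end, in the units of the state.
- bot.read_state(): the state, without advancing time (a new reading comes with each control period).
- vision.capture(name): name is "scene" or "top" or "wrist"; returns the picture (384x512x3 uint8, red, green, blue); there is no depth.
- vision.camera_info(name): a dict with "intrinsics" (3x3 intrinsics, pixels), "camera_from_world" (4x4, takes a point from world to camera coordinates); the wrist camera has in their place "mount" (4x4, takes a point from camera to tool coordinates, whose origin is the TCP and whose axes are the flange's). Camera axes: x right, y up, looking along -z (the intrinsics and any distortion apply to the point x, -y, -z); pixel columns grow to the right and rows downward; lengths in m; the calibration is good to about 2 mm. The wrist camera is an equidistant fisheye: a pixel r from the principal point sees the ray r / f radians off the axis. A picture is of the moment at which its call begins: read the wrist's pose just before it. camera_info takes no time and is no camera call.
- bot.hand_in(): hands the job in, once; it reports no verdict.
The state is a dict: "time_s": time; "joint_positions": joint angles; "qvel": joint speeds; "tau": joint torques, N m; "position": TCP position; "tcp_rot": TCP orientation; "force": force on the tool from outside, world axes, zero at the start; "moment": the same for the moment, N m; "opening": opening from 0.0 (shut) to 1.0 (fully open).
Only numpy, scipy, OpenCV 4.12 (cv2) and the standard library are available. Lean on these libraries where they do the work, as an engineer would, in place of code of your own. Each camera call takes 0.05 s, during which the arm holds its last target. There are 200 camera calls.

## Task

Change the filter of the microscope's light source: with a fingertip laid on the black knurled wheel, turn the wheel clockwise (seen from above) until the green filter clicks into place at the red arrow, without turning it past that click, then take the finger away. Do not grip, lift or push around anything else that stands there.

Things in the scene. Friction and masses are not known exactly. Their poses are not given: they have to be found in the camera images.
- light_source: Microscope light source, a cream box 240 x 170 x 80 mm (x, y, z), fixed to the bench. Origin: centre of its underside; z up; its front looks to its -x and has a steel light outlet (34 mm wide, 30 mm long). The black filter wheel lies on its top, its axis at x = -0.03, y = 0; a red arrowhead painted in front of the wheel points at it.
- filter_wheel (a joint): Filter wheel's angle about its upright axis, rad; grows clockwise seen from above. 0 = green at the red arrow. Click stops every 1.047, at -2.094, -1.047, 0, 1.047; starts at rest at -2.094 or -1.047: two clicks or one to go. End stops -2.75, 1.2. 0.06 N m takes it over the ridge half-way between stops; then, let go, it snaps into the next by itself.
- wheel_center (a point): On the wheel's axis at its flat upper face (97 mm above the bench); fixed to the box. Black disc, 110 mm in diameter, 16 mm thick, 1 mm above the box's top, nothing standing up from it. Knurled rim and outer 9 mm of the upper face. A fingertip pressed down with 4 to 10 N on the upper face 40 to 48 mm from the axis and moved along a circle about the axis drags it round.
- green_filter (a point): Centre of the green filter window (24 mm in diameter) in the wheel's upper face, 30 mm from the wheel's axis; turns with the wheel. Five more windows, in amber, white, grey, purple and blue, are spaced 60 degrees apart.
- arrow_tip (a point): Tip of the red arrowhead painted on the box's top, 58.5 mm in front of the wheel's axis.
- pot: Bystander: small specimen pot with a yellow cap, 36 mm in diameter, 45 mm tall, standing loose on the rear of the box's top, behind the wheel. Origin: centre of its underside.
- slide_box: Bystander: blue slide box, 80 x 100 x 35 mm, loose on the bench beside the light source. Origin: centre of its underside.
- dish: Bystander: glass dish, 90 mm in diameter, 16 mm tall, loose on the bench on the other side. Origin: centre of its underside.

How it is judged:
By the outcome, as a careful person would: the job done as asked, in the order asked, and still so for the second after the job is handed in, with the robot touching nothing.
It also fails if it takes over 45 s, if anything falls off the work surface, if the arm or the gripper's body presses on something with over 40 N, if the wrist force passes 120 N, or if a joint passes its speed limit or range.

## Working session

There is one attempt and no reset: what is moved stays moved. The work goes in short steps, Python scripts to look and compute and a shell command to move; the robot and the scene stay as the last step left them, time stands still between calls to the robot, and variables do not carry over. Pictures are saved under pics/ and viewed, about 8 in all and at most 12, crops included, and the job is handed in when it is done.

```bash
mkdir -p pics; python3 - <<'E'
from rig import bot, vision
import cv2
s=bot.read_state();print(s['time_s'],s['position'],s['tcp_rot'],s['force'],s['opening'],bot.grip_depth)
for n in("scene","top"):
    cv2.imwrite(f"pics/{n}1.png",vision.capture(n)[:,:,::-1])
    i=vision.camera_info(n);print(n,i)
E
```

```text
0.0 [ 0.14538803 -0.607097    0.22155187] [[ 9.72562142e-01  2.32643200e-01 -1.44692407e-04]
 [ 2.32642952e-01 -9.72559739e-01  2.19348480e-03]
 [ 3.69577315e-04 -2.16696195e-03 -9.99997584e-01]] [ 0.67187749 -0.03582413 -0.60116535] 1.001958398462321 -0.0187
scene {'intrinsics': array([[474.91582379,   0.        , 257.55653417],
       [  0.        , 474.91582379, 193.98525973],
       [  0.        ,   0.        ,   1.        ]]), 'camera_from_world': array([[-1.16021736e-01,  9.93245088e-01,  1.77562209e-03,
        -2.61789289e-04],
       [-7.14257787e-01, -8.46749995e-02,  6.94741648e-01,
         3.75774958e-01],
       [ 6.90199080e-01,  7.93368804e-02,  7.19257179e-01,
        -1.37890490e+00],
       [ 0.00000000e+00,  0.00000000e+00,  0.00000000e+00,
         1.00000000e+00]])}
top {'intrinsics': array([[378.77510141,   0.        , 257.14832788],
       [  0.        , 378.77510141, 190.02522584],
       [  0.        ,   0.        ,   1.        ]]), 'camera_from_world': array([[-0.00700047, -0.99995402, -0.00655348,  0.06898255],
       [ 0.99780489, -0.0074167 ,  0.06580571, -0.60619623],
       [-0.06585129, -0.00607842,  0.99781093, -0.88534542],
       [ 0.        ,  0.        ,  0.        ,  1.        ]])}
```

View pics/top1.png

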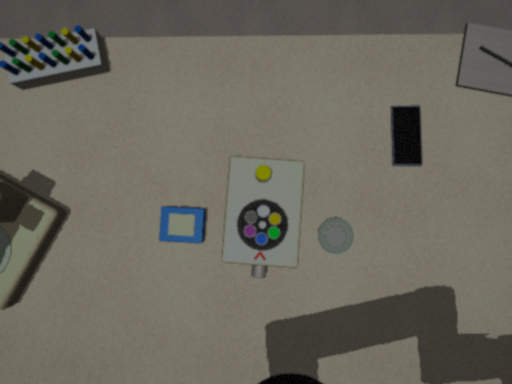

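View pics/scene1.png

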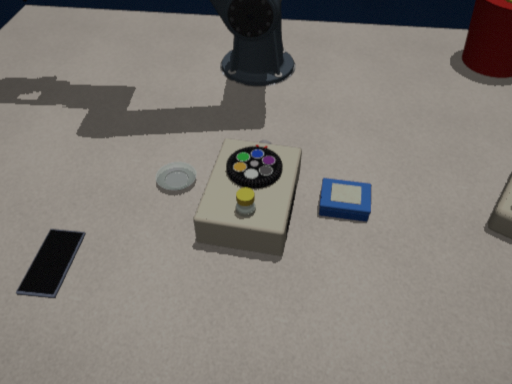

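```bash
python3 - <<'E'
import cv2
a=cv2.imread("pics/top1.png")[145:285,200:365]
cv2.imwrite("pics/topc.png",cv2.resize(a,None,fx=4.8,fy=4.2857142,interpolation=cv2.INTER_CUBIC)[:600])
E
```

```text
(no output)
```

View pics/topc.png

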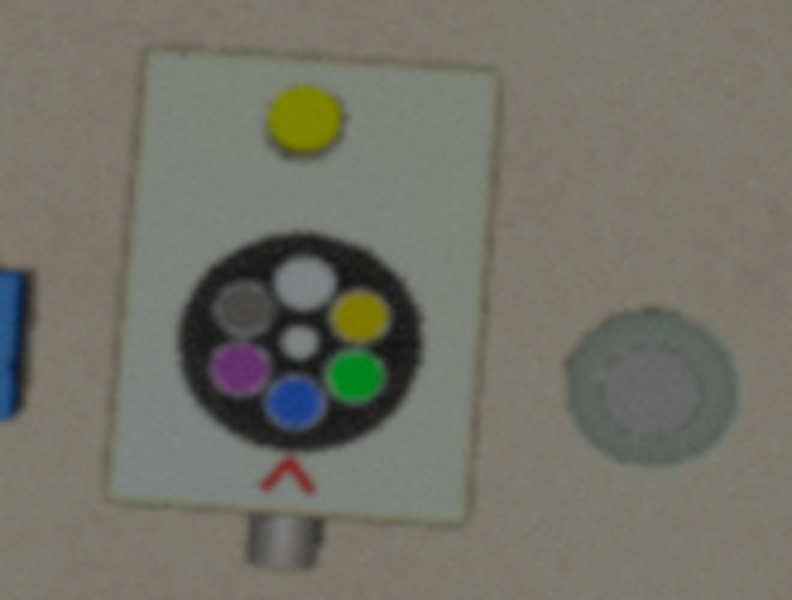

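```bash
cat > h.py <<'E'
import numpy as np
from rig import bot, vision
def unproj(n,u,v,z):
    i=vision.camera_info(n);K=i['intrinsics'];T=i['camera_from_world']
    p=np.linalg.inv(K)@[u,v,1];d=T[:3,:3].T@(p*[1,-1,-1]);c=-T[:3,:3].T@T[:3,3]
    return c+d*(z-c[2])/d[2]
E
python3 - <<'E'
from h import *
for k,(u,v,z) in dict(c=(300,342,.097),blue=(295,402,.097),green=(356,376,.097),white=(305,282,.097),arrow=(290,457,.08),pot=(305,119,.125),dish=(652,387,.016),fl=(109,497,.08),fr=(467,521,.08),bl=(147,50,.08),br=(497,70,.08)).items():
    print(k,unproj("top",200+u/4.8,145+v/4.28571,z).round(4))
print("scene c",unproj("scene",254.5,164,.097))
E
```

```text
c [0.5258 0.053  0.097 ]
blue [0.4955 0.0555 0.097 ]
green [0.5084 0.0278 0.097 ]
white [0.5561 0.0505 0.097 ]
arrow [0.4663 0.058  0.08  ]
pot [0.6363 0.0502 0.125 ]
dish [ 0.4976 -0.1219  0.016 ]
fl [0.4464 0.1413 0.08  ]
fr [ 0.4332 -0.023   0.08  ]
bl [0.6783 0.1233 0.08  ]
br [ 0.6664 -0.0402  0.08  ]
scene c [0.53087244 0.05602197 0.097     ]
```

```bash
python3 -m jog '[[[339,-236,0],[0,0,-70],1],[[339,-236,0],[0,0,-70],1],[[339,-236,0],[0,0,-70],1],[[339,-236,0],[0,0,-70],1],[[339,-236,0],[0,0,-70],1],[[339,-236,0],[0,0,-70],1],[[339,-236,0],[0,0,-70],1],[[339,-236,0],[0,0,-70],1],[[339,-236,0],[0,0,-70],1],[[339,-236,0],[0,0,-70],1],[[339,-236,0],[0,0,-70],1],[[339,-236,0],[0,0,-70],1]]'
cat >> h.py <<'E'
C=np.array([.5265,.053])
def plan(phi,z,r=.044,C=C):
    s=bot.read_state();R=s['tcp_rot'];t=np.r_[C+r*np.array([np.cos(np.radians(phi)),np.sin(np.radians(phi))]),z]
    yaw=np.degrees(np.arctan2(R[1,0],R[0,0]))
    print('pos',s['position'].round(4),'yaw',yaw.round(2),'F',s['force'].round(2),'t',s['time_s'],'op',s['opening'],'joints',np.round(s['joint_positions'],1))
    print('shift mm',((t-s['position'])@R*1000).round(1),'wz',yaw-phi)
E
python3 -c "
from h import *
plan(123,.15)"
```

```text
time_s: 1.1
position: [0.4211, -0.2974, 0.2223]
tcp_rot: [[0.11, 0.994, -0.001], [0.994, -0.11, 0.0], [0.0, -0.001, -1.0]]
force: [-0.9, -0.1, -0.5]
opening: 0.173
pos [ 0.4211 -0.2974  0.2223] yaw 83.69 F [-0.88 -0.08 -0.48] t 1.1 op 0.17325880660006987 joints [-47.7  21.9  97.6  -0.   60.5 -41.3]
shift mm [393.9  38.4  72.4] wz -39.31418876305828
```

```bash
python3 -m jog '[[[394,38.5,30],[0,0,-39.5],1],[[394,38.5,30],[0,0,-39.5],1],[[394,38.5,30],[0,0,-39.5],1],[[394,38.5,30],[0,0,-39.5],1],[[394,38.5,30],[0,0,-39.5],1],[[394,38.5,30],[0,0,-39.5],1],[[394,38.5,30],[0,0,-39.5],1],[[394,38.5,30],[0,0,-39.5],1],[[394,38.5,30],[0,0,-39.5],1],[[394,38.5,72],[0,0,-39.5],1],[[394,38.5,72],[0,0,-39.5],1],[[394,38.5,72],[0,0,-39.5],1]]'
python3 -c "
from h import *
import cv2
plan(123,.105)
i=vision.camera_info('wrist');print(i)
cv2.imwrite('pics/w1.png',vision.capture('wrist')[:,:,::-1])"
```

```text
time_s: 2.1
position: [0.5015, 0.0874, 0.1482]
tcp_rot: [[-0.544, 0.839, -0.006], [0.839, 0.544, -0.0], [0.003, -0.006, -1.0]]
force: [0.4, -1.2, -0.3]
opening: 0.008
pos [0.5015 0.0874 0.1482] yaw 122.99 F [ 0.39 -1.16 -0.33] t 2.1 op 0.008201993719211178 joints [ -2.7  27.8 102.6  -0.   50.  -35.6]
shift mm [ 1.4  2.4 43.2] wz -0.0111496835536542
{'intrinsics': array([[297.31863964,   0.        , 259.67445475],
       [  0.        , 297.31863964, 189.16149272],
       [  0.        ,   0.        ,   1.        ]]), 'mount': array([[-9.61910744e-04,  9.56440973e-01,  2.91924203e-01,
         7.90376969e-02],
       [ 9.99999050e-01,  1.20826440e-03, -6.63609745e-04,
        -1.92932393e-04],
       [-9.87425171e-04,  2.91923287e-01, -9.56441226e-01,
        -1.62965617e-01],
       [ 0.00000000e+00,  0.00000000e+00,  0.00000000e+00,
         1.00000000e+00]])}
```

View pics/w1.png

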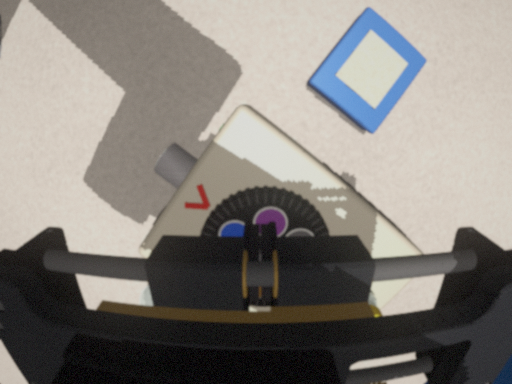

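```bash
cat >> h.py <<'E'
def unw(u,v,z):
    s=bot.read_state();i=vision.camera_info('wrist');K=i['intrinsics'];M=i['mount']
    a=np.array([(u-K[0,2])/K[0,0],(v-K[1,2])/K[1,1]]);r=np.hypot(*a)
    d=np.r_[a/r*np.sin(r),np.cos(r)]*[1,-1,-1]
    R=s['tcp_rot'];d=R@M[:3,:3]@d;c=s['position']+R@M[:3,3]
    return c+d*(z-c[2])/d[2]
E
python3 -c "
from h import *
for u,v,z in [(209,206,.08),(270,221,.097),(264,187,.097),(225,203,.097),(305,203,.097),(203,226,.097),(327,232,.097),(245,107,.08),(145,247,.08)]:
    p=unw(u,v,z);d=p[:2]-C;print(p.round(4),np.hypot(*d).round(4),np.degrees(np.arctan2(d[1],d[0])).round(1))
"
```

```text
[0.4702 0.0576 0.08  ] 0.0565 175.3
[0.5162 0.08   0.097 ] 0.0289 110.8
[0.497  0.1008 0.097 ] 0.0562 121.7
[0.4787 0.0736 0.097 ] 0.052 156.6
[0.5308 0.1073 0.097 ] 0.0544 85.5
[0.4738 0.0469 0.097 ] 0.0531 -173.4
[0.5609 0.0967 0.097 ] 0.0556 51.8
[0.4524 0.1429 0.08  ] 0.1165 129.5
[ 0.4388 -0.0122  0.08  ] 0.1093 -143.4
```

```bash
python3 -m jog '[[[1.5,2,30],[0,0,0],1],[[1.5,2,42],[0,0,0],1],[[1.5,2,45],[0,0,0],1],[[1.5,2,45],[0,0,0],1],[[1.5,2,45],[0,0,0],1]]'; python3 -c "
from h import *
plan(123,.097)"
```

```text
time_s: 2.57
position: [0.5053, 0.0885, 0.1068]
tcp_rot: [[-0.542, 0.84, 0.002], [0.84, 0.542, -0.0], [-0.001, 0.002, -1.0]]
force: [-0.1, 0.1, 0.8]
opening: 0.008
pos [0.5053 0.0885 0.1068] yaw 122.83 F [-0.09  0.13  0.79] t 2.5667 op 0.008288483079671607 joints [ -2.6  31.9 104.2  -0.   43.8 -35.4]
shift mm [ 2.7 -1.6  9.8] wz -0.17276578031926704
```

```bash
python3 -m jog '[[[0,0,4],[0,0,0],1],[[0,0,7],[0,0,0],1],[[0,0,8],[0,0,0],1],[[0,0,8],[0,0,0],1]]'; python3 -m jog '[[[0,0,1],[0,0,0],1],[[0,0,1],[0,0,0],1],[[0,0,1],[0,0,0],1]]'
```

```text
time_s: 2.9
position: [0.5042, 0.0899, 0.0977]
tcp_rot: [[-0.544, 0.839, 0.0], [0.839, 0.544, -0.0], [-0.0, 0.0, -1.0]]
force: [-0.1, 0.2, 0.3]
opening: 0.004
time_s: 3.15
position: [0.5047, 0.0902, 0.0974]
tcp_rot: [[-0.544, 0.839, 0.001], [0.839, 0.544, 0.0], [-0.001, 0.001, -1.0]]
force: [-0.4, 0.8, 4.9]
opening: 0.0
```

```bash
python3 -m jog '[[[0,0,0.3],[0,0,0],1],[[0,0,0.3],[0,0,0],1],[[0,0,0.3],[0,0,0],1]]'; python3 -c "
from h import *
phi0=122.3;r=43.5;c=np.array([-r,0])  # axis in tool xy; yaw~122.9
c=43.5*np.array([np.cos(np.radians(180+122.3-122.96)),-np.sin(np.radians(180+122.3-122.96))])
for a in range(0,61,4):
    t=np.radians(a);R=np.array([[np.cos(t),-np.sin(t)],[np.sin(t),np.cos(t)]])
    print(a,(c-R@c).round(1))
"
```

```text
time_s: 3.4
position: [0.5048, 0.0902, 0.0974]
tcp_rot: [[-0.544, 0.839, 0.002], [0.839, 0.544, 0.0], [-0.001, 0.001, -1.0]]
force: [-2.0, 0.7, 8.1]
opening: 0.006
0 [0. 0.]
4 [-0.1  3. ]
8 [-0.5  6. ]
12 [-1.1  9. ]
16 [-1.8 12. ]
20 [-2.8 14.8]
24 [-4.  17.6]
28 [-5.3 20.4]
32 [-6.9 23. ]
36 [-8.6 25.5]
40 [-10.5  27.8]
44 [-12.6  30.1]
48 [-14.8  32.2]
52 [-17.1  34.1]
56 [-19.6  35.8]
60 [-22.2  37.4]
```

```bash
python3 -m jog '[[[-0.1,3,0],[0,0,4],1],[[-0.5,6,0],[0,0,8],1],[[-1.1,9,0],[0,0,12],1],[[-1.8,12,0],[0,0,16],1],[[-1.8,12,0],[0,0,16],1]]'; python3 -c "
from h import *
import cv2
plan(106.3,.097)
cv2.imwrite('pics/w2.png',vision.capture('wrist')[:,:,::-1])"
```

```text
time_s: 3.82
position: [0.516, 0.0952, 0.0973]
tcp_rot: [[-0.29, 0.957, 0.001], [0.957, 0.29, -0.0], [-0.0, 0.001, -1.0]]
force: [-2.2, -0.1, 8.0]
opening: -0.001
pos [0.516  0.0952 0.0973] yaw 106.84 F [-2.21 -0.05  8.02] t 3.8167 op -0.000865368654417577 joints [ -1.8  33.5 102.8  -0.   43.6 -18.6]
shift mm [ 0.6 -1.8  0.3] wz 0.5424632096364945
```

View pics/w2.png

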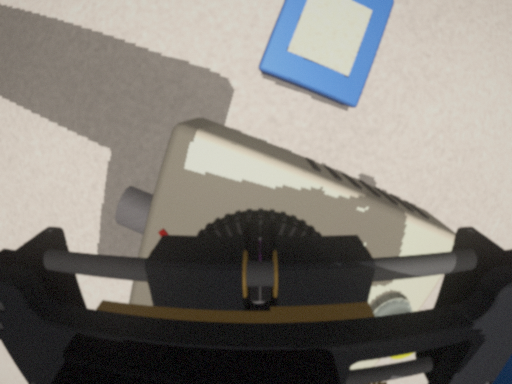

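```bash
python3 -m jog '[[[-0.1,3,0],[0,0,4],1],[[-0.5,6,0],[0,0,8],1],[[-1.1,9,0],[0,0,12],1],[[-1.8,12,0],[0,0,16],1],[[-2.8,14.8,0],[0,0,20],1],[[-4,17.6,0],[0,0,24],1],[[-5.3,20.4,0],[0,0,28],1],[[-6.9,23,0],[0,0,32],1],[[-6.9,23,0],[0,0,32],1]]'; python3 -c "
from h import *
import cv2
plan(74.3,.097)
a=vision.capture('scene')[:,:,::-1];b=vision.capture('top')[:,:,::-1]
cv2.imwrite('pics/s2.png',np.hstack([cv2.resize(a[120:260,190:320],(390,420),interpolation=2),cv2.resize(b[145:285,200:330],(390,420),interpolation=2)]))"
```

```text
time_s: 4.62
position: [0.5416, 0.0946, 0.0974]
tcp_rot: [[0.261, 0.965, 0.004], [0.965, -0.261, -0.001], [0.0, 0.005, -1.0]]
force: [1.0, -1.0, 6.9]
opening: 0.006
pos [0.5416 0.0946 0.0974] yaw 74.88 F [ 1.03 -0.95  6.89] t 4.6167 op 0.005806029588338134 joints [-1.7 34.8 99.3 -0.1 45.7 13.4]
shift mm [-0.1 -3.2  0.4] wz 0.5781531579523147
```

View pics/s2.png

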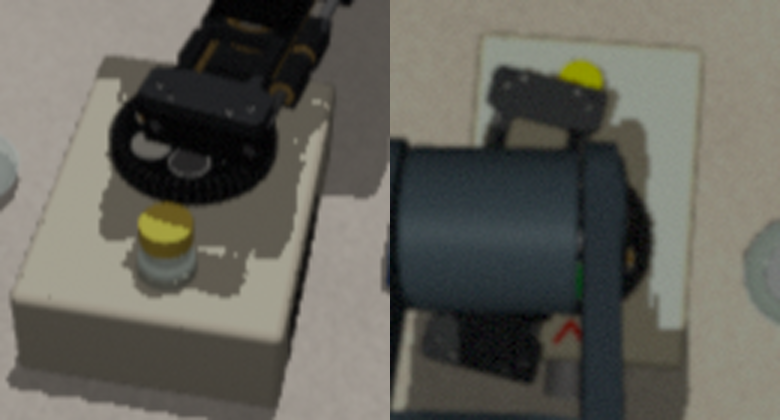

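```bash
python3 -m jog '[[[-0.1,3,0],[0,0,4],1],[[-0.4,5.5,0],[0,0,7],1],[[-0.4,5.5,0],[0,0,7],1],[[-0.4,5.5,-2],[0,0,7],1],[[-0.4,5.5,-10],[0,0,7],1],[[-0.4,5.5,-40],[0,0,7],1],[[-0.4,5.5,-80],[0,0,7],1],[[-0.4,5.5,-110],[0,0,7],1]]'; python3 -m jog '[[[40,0,0],[0,0,0],1],[[80,0,0],[0,0,0],1],[[120,0,0],[0,0,0],1],[[160,0,0],[0,0,0],1],[[200,0,0],[0,0,0],1],[[200,0,0],[0,0,0],1],[[200,0,0],[0,0,0],1]]'; python3 -c "
from h import *
import cv2
plan(74.3,.097)
a=vision.capture('scene')[:,:,::-1];b=vision.capture('top')[:,:,::-1]
cv2.imwrite('pics/s3.png',np.hstack([cv2.resize(a[120:260,190:320],(390,420),interpolation=2),cv2.resize(b[145:285,200:330],(390,420),interpolation=2)]))"
```

```text
time_s: 5.38
position: [0.5443, 0.0936, 0.2082]
tcp_rot: [[0.374, 0.927, -0.0], [0.927, -0.374, 0.0], [0.0, -0.0, -1.0]]
force: [1.3, -0.5, -0.1]
opening: 0.003
time_s: 5.97
position: [0.619, 0.2808, 0.2057]
tcp_rot: [[0.371, 0.929, -0.001], [0.929, -0.371, -0.0], [-0.001, -0.001, -1.0]]
force: [0.5, -0.3, -0.9]
opening: 0.009
pos [0.619  0.2808 0.2057] yaw 68.2 F [ 0.53 -0.34 -0.86] t 5.9667 op 0.008501767443183704 joints [15.  35.6 74.5 -0.  70.  36.8]
shift mm [-202.1   -5.9  108.9] wz -6.095539841571224
```

View pics/s3.png

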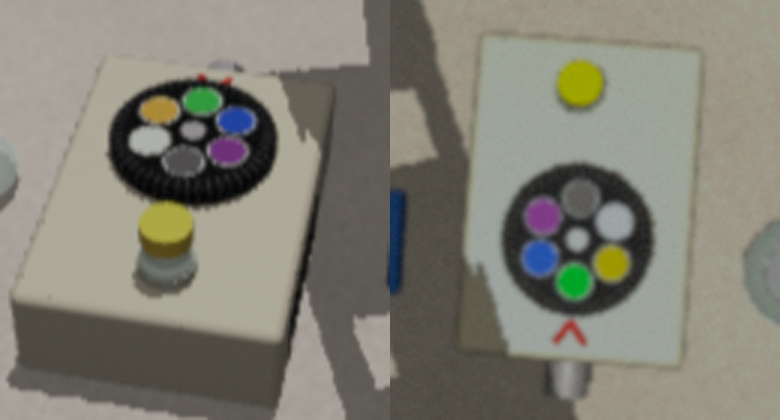

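Green sits at the arrow: in the right-hand crop, hub (577,239), green (574,282) and arrow tip (570,322) are in line. The pot, the dish and the visible edge of the slide box look unmoved.

```bash
python3 -c "
from rig import bot
s=bot.read_state();print(s['qvel'],s['force']);print(bot.hand_in())"
```

```text
[-1.3615913  -0.64069544  0.76792857  0.01131653 -0.18112726  0.13002072] [-0.02423029  0.32176644  0.26622089]
the job is handed in; nothing more can be done
None
```

The green filter is at the red arrow, and I have handed the job in at about 6 s of robot time.

- **What I did:** The wheel started one click short, with blue at the arrow. I laid the closed fingertips on its outer face about 43.5 mm from the axis, pressing with 7–8 N. I turned it clockwise by about 55° of finger travel, lifted off, let it settle into the click, and moved the arm clear.
- **Final check:** In the last top and scene pictures, the hub, the green window and the arrow tip are in line. The pot and dish look unmoved. Only the edge of the slide box was in view in the last crop. The force on the tool was about zero.
- **Disagreements:** None of the checks failed. The camera estimates of the wheel centre differed by 2–5 mm. The measured finger positions scattered by 1–3 mm.

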